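Get the drilled block out from among the containers and into the vice

TASK

I want to go on with the drilled pine block, but it is hemmed in at the back of the grey tray by the red spray can, the green oil bottle and the screw jar. Stand all three upright on the black rubber mat out of the way, then fetch the block and set it squarely between the open jaws of the blue vice, upright on the vice's bed and about midway along the jaws. Then put each container back upright in the same compartment of the tray that it came from; never tip one over, and leave the yellow tin and the cardboard box undisturbed in the tray.

Things in the scene. Friction and masses are not known exactly. Their poses are not given: they have to be found in the camera images.
- spray_mid (a point): Red aerosol can with white band and white cap, loose, about 0.28 kg, round: 52 mm diameter from the foot up to 126 mm, then a cone and a 35 mm cap; 150 mm tall in all. Point at its centre, 75 mm above its underside; z is up.
- oil_mid (a point): Green plastic oil bottle with pale label and black cap, loose, about 0.25 kg, round: 52 mm diameter from the foot up to 118 mm, then a shoulder and a 28 mm cap; 145 mm tall in all. Point at its centre, 72.5 mm above its underside; z is up.
- jar_mid (a point): Glass jar of brass screws with a brass lid, loose, about 0.3 kg, round: 52 mm diameter from the foot up to 114 mm, lid 45 mm across above; 130 mm tall in all. Point at its centre, 65 mm above its underside; z is up.
- block_mid (a point): Pine and plywood workpiece block, dark drilled holes in one broad face, loose, about 0.16 kg: 45 mm thick (its x), 60 mm long (y), 80 mm tall (z). Point at its centre, 40 mm above its underside. It starts in the tray's back middle compartment, its ends some 16 mm from the containers beside it, so that fingers do not fit until they are gone.
- tray: Grey steel tray, fixed, 219 mm (y) by 147 mm (x). Origin: centre of its underside; x points to its back, away from the robot. Floor 3 mm thick. Two rows (x = -36 front, +36 mm back) of three compartments (y = -72, 0, 72 mm), 69 mm square inside; dividers 14 mm high, outer walls 25 mm, back wall 65 mm. Containers start in back left, back right and front middle in any arrangement, block back middle.
- mat: Black ribbed rubber mat lying on the bench, fixed, 270 mm (its x) by 110 mm (its y), 4 mm thick. Origin at the centre of its underside. It lies to one side of the tray, the vice on the other; which side varies.
- vice_bed (a point): Blue bench vice with bright steel jaws, fixed, open 66 mm; its jaws stay as they are. Point on the flat bed (70 mm wide) between the jaws, midway across and along them, 90 mm above the bench. x runs across the jaws (faces at x = -33 and 33 mm), y along them (100 mm long), z up. Jaw tops are 60 mm above this point; the gap's ends are open, so fingers fit down between the jaws at the block's ends.
- tin_mid (a point): Flat round yellow tin with red dot, loose, 50 mm diameter, 22 mm high, in a front corner compartment of the tray; it stays where it is. Point at its centre.
- plugs_mid (a point): Small cardboard box with a blue band, loose, 46 x 46 x 34 mm, in the other front corner compartment of the tray; it stays where it is. Point at its centre.

How it is judged:
By the outcome, as a careful person would: the job done as asked, in the order asked, and still so for the second after the job is handed in, with the robot touching nothing.
It also fails if it takes over 144 s, if anything falls off the work surface, if the arm or the gripper's body presses on something with over 40 N, if the wrist force passes 120 N, or if a joint passes its speed limit or range.

ROBOT

A 6-joint arm with a two-finger parallel gripper is mounted at the origin on the work surface. World frame = base frame: x ahead of the robot, y to its left, z up, the work surface at z = 0. Lengths are in m, angles in rad, forces in N, time in s.
With the tool pointing down it reaches from about 0.3 to 0.875 m from the base axis. Payload 6.4 kg.
Tool frame: the origin (TCP) lies between the finger pads; the fingertips stand 19 mm ahead of it and the grasp point (between the pads) is the TCP; z points along the fingers, y is the direction in which the jaws open and shut (so a half turn about z gives the same grasp; the last joint's range is limited). The gripper opens to 85 mm and grips with 20 to 120 N. Pads are 22 mm wide; open, the fingers measure 114 mm over their backs; the gripper's body (76 mm by 85 mm) begins 54 mm behind the grasp point. The pads swing forward as they close: fully open they stand 13 mm farther back than shut.
Start: joints at [1.097, 0.181, 1.607, -0, 1.354, -0.206], TCP at [0.152, 0.555, 0.25] pointing down, gripper open.
Joint ranges: [-2.99, 2.99], [-0.89, 2.07], [0.3, 2.58], [-1.14, 4.28], [0, 2.63], [-3.12, 3.12]. Speed limits (rad/s): [2.57, 2.57, 3.01, 3.14, 3.14, 3.14].

INTERFACE

Orientations are given as a unit quaternion [w, x, y, z].
In Python, from bench import * gives the robot as it stands.
- The arm moves only by the tool apply_moves, never from a script. Its argument "moves" is a list that holds one entry, the list of rows, each a list of 7 numbers: the shift along the tool's x, y, z in cm, then the turn, a rotation vector about the tool's x, y, z in rad, then the opening, from 0 (shut) to 1 (fully open). A call has 1 to 8 rows; each row is the pose to reach, as a shift and turn from the pose commanded when the call began, along the tool's axes at that moment; what a row does not reach only later rows make up. A row lasts 1/10 s, in which the tool goes at most 50 mm and 8.59 degrees, less where a joint would pass 70% of its speed; a pose out of reach is approached as far as the arm can. A call with a gripper value outside its range is refused whole. The fingers move at their own pace and stop on an object; the grip force is fixed at half the most. Time passes only in rows, so rows that repeat a pose let the fingers close. It gives the time, the measured TCP pose, the force and the opening at its end, in the units of the state.
- get_obs(): the state, without advancing time (a new reading comes with each control period).
- camera(name): name is "scene" or "top"; returns the picture (400x640x3 uint8, red, green, blue); there is no depth.
- get_calibration(name): a dict with "vertical_fov" (degrees; the focal length in pixels is half the picture's height over the tangent of half this angle, whatever the lens; pixels are square), "cx", "cy" (the principal point, pixels), "k1" (the pictures are not rectified: a ray, as slopes to the right and down, at radius r is drawn at 1 + k1 r^2 times it, then the intrinsics apply), "R" (3x3) and "t" (3): a world point X has camera coordinates R X + t. Camera axes: x right, y down, z forward; pixel columns grow to the right and rows downward; lengths in m; the calibration is good to about 2 mm. A picture is of the moment at which its call begins. get_calibration takes no time and is no camera call.
- hand_in(): hands the job in, once; it reports no verdict.
The state is a dict: "time_s": time; "q": joint angles; "dq": joint speeds; "joint_efforts": joint torques, N m; "eef_pos": TCP position; "eef_rot": TCP orientation; "wrist_force": force on the tool from outside, world axes, zero at the start; "torque": the same for the moment, N m; "opening": opening from 0.0 (shut) to 1.0 (fully open).
Only numpy, scipy, OpenCV 4.12 (cv2) and the standard library are available. Lean on these libraries where they do the work, as an engineer would, in place of code of your own. Each camera call takes 0.05 s, during which the arm holds its last target. There are 200 camera calls.

## Working session

There is one attempt and no reset: what is moved stays moved. The work goes in short steps, Python scripts to look and compute and a tool call to move; the robot and the scene stay as the last step left them, time stands still between calls to the robot, and variables do not carry over. Pictures are saved under pics/ and viewed, about 12 in all and at most 16, crops included, and the job is handed in when it is done.

Besides the shell and the picture viewer there is one more tool, called as name([rows], argument=value, ...), one row to a line, values as JSON. apply_moves: Moves the arm, as the interface text tells. Its arguments: {"type":"object","properties":{"moves":{"type":"array","items":{"type":"array","items":{"type":"array","items":{"type":"number"}}}}},"required":["moves"]}

```bash
mkdir -p pics; ls
python3 - <<'E'
from bench import *
import cv2
o=get_obs();print(o)
for n in("scene","top"):
    c=get_calibration(n);print(n,c)
    cv2.imwrite(f"pics/{n}0.png",camera(n)[:,:,::-1])
E
```

```text
pics
{'time_s': 0.0, 'q': array([ 1.09671344e+00,  1.81555533e-01,  1.60801255e+00,  9.83683899e-06,
        1.35379536e+00, -2.06286843e-01]), 'dq': array([-6.43799355e-05, -2.06992367e-03, -4.97736336e-05, -1.99866238e-04,
       -6.23346340e-04, -1.92333232e-04]), 'joint_efforts': array([ 3.87446448e-05, -4.44863856e+01, -3.51342380e+01, -2.85921424e-04,
        9.01294698e-03, -1.48827434e-05]), 'eef_pos': array([0.15187878, 0.55403869, 0.24937378]), 'eef_rot': array([-2.99949086e-04,  1.33499278e-01,  9.91048515e-01, -8.33053509e-04]), 'wrist_force': array([-0.02157553,  0.17068551,  0.87674957]), 'torque': array([-0.02253427, -0.03427762,  0.00979181]), 'opening': 0.9992637865623422}
scene {'vertical_fov': 57.25897576299679, 'cx': 317.51431948396856, 'cy': 197.66954239534434, 'k1': -0.02118956503668638, 'R': array([[ 0.71099105,  0.70309083,  0.01245075],
       [ 0.54898002, -0.5439098 , -0.63465193],
       [-0.43944586,  0.45806705, -0.77269781]]), 't': array([-0.40542076, -0.24239173,  1.19738768])}
top {'vertical_fov': 48.55920304091022, 'cx': 310.62363892207526, 'cy': 199.07277520820438, 'k1': -0.0029469540036958257, 'R': array([[ 1.52542949e-02, -9.99883200e-01, -9.44594498e-04],
       [-9.94523167e-01, -1.50748172e-02, -1.03423500e-01],
       [ 1.03397180e-01,  2.51707368e-03, -9.94636963e-01]]), 't': array([-0.00270453,  0.5783065 ,  1.11710592])}
```

View pics/scene0.png

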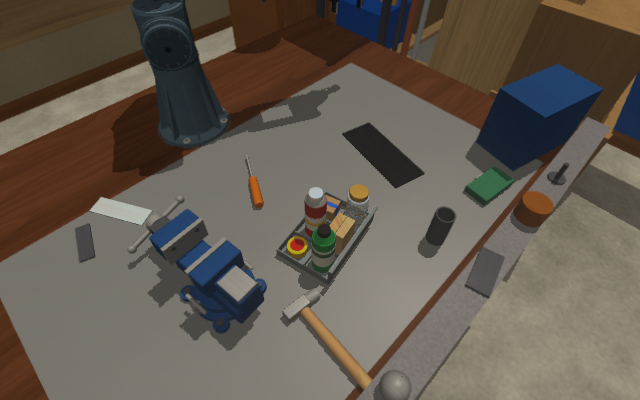

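View pics/top0.png

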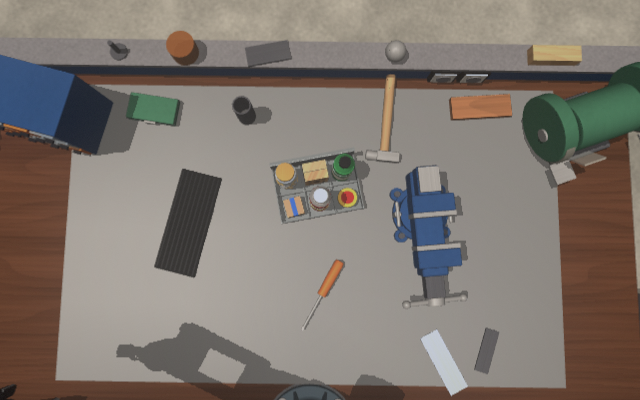

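The top view shows the jar at back left (285,173), the block at back middle (315,170), the oil bottle at back right (343,166) and the spray can at front middle (320,198). The box and tin are in the front corners, the mat is at (188,222) and the vice at (430,230). I'll enlarge next.

```bash
cat > h.py <<'E'
from bench import *
import cv2, numpy as np
from scipy.spatial.transform import Rotation as Ro
def cal(n):
    c=get_calibration(n); f=200/np.tan(np.radians(c["vertical_fov"]/2))
    K=np.array([[f,0,c["cx"]],[0,f,c["cy"]],[0,0,1.]]); return K,np.array([c["k1"],0,0,0.]),np.array(c["R"]),np.array(c["t"])
def ray(n,u,v):
    K,D,R,t=cal(n); p=cv2.undistortPoints(np.array([[[u,v]]],float),K,D)[0,0]
    return -R.T@t, R.T@np.array([p[0],p[1],1])
def at(n,u,v,z):
    o,d=ray(n,u,v); return (o+d*(z-o[2])/d[2])[:2]
def pix(n,X):
    K,D,R,t=cal(n); return cv2.projectPoints(np.atleast_2d(np.array(X,float)),cv2.Rodrigues(R)[0],t,K,D)[0][:,0]
def crop(n,x0,y0,x1,y1,s,f,im=None):
    im=camera(n)[:,:,::-1] if im is None else im
    c=cv2.resize(im[y0:y1,x0:x1],None,fx=s,fy=s,interpolation=cv2.INTER_CUBIC)
    for x in range((x0+19)//20*20,x1,20): cv2.line(c,(int((x-x0)*s),0),(int((x-x0)*s),6),(0,0,255),1);cv2.putText(c,str(x),(int((x-x0)*s),16),0,.35,(0,0,255))
    for y in range((y0+19)//20*20,y1,20): cv2.line(c,(0,int((y-y0)*s)),(6,int((y-y0)*s)),(0,0,255),1);cv2.putText(c,str(y),(8,int((y-y0)*s)+4),0,.35,(0,0,255))
    cv2.imwrite("pics/"+f,c)
E
python3 - <<'E'
from h import *
crop("top",265,140,375,230,7,"t1.png",cv2.imread("pics/top0.png"))
crop("top",380,150,480,310,3.7,"t2.png",cv2.imread("pics/top0.png"))
E
```

```text
(no output)
```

View pics/t1.png

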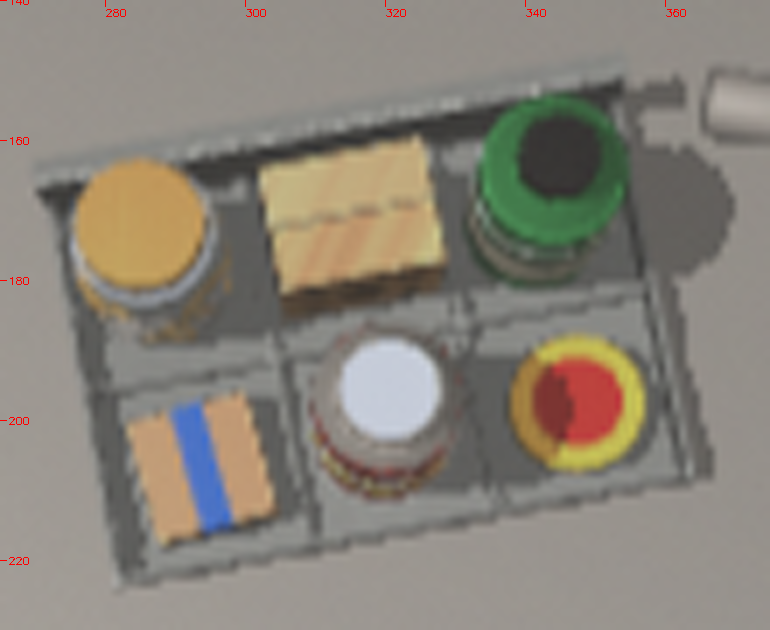

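View pics/t2.png

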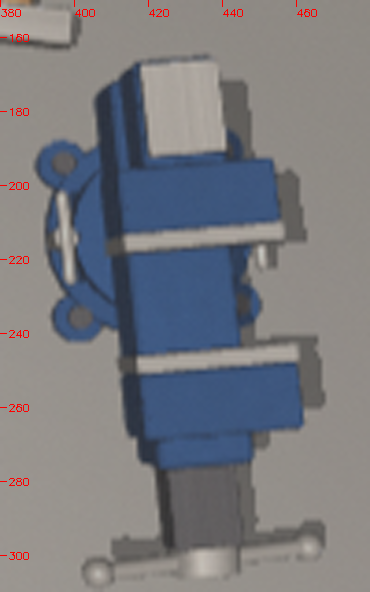

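The crops show the jar lid at (285.1,171.9), the oil cap at (344.9,162.3), the spray cap at (320.7,195.4) and the block's top with corners around (302..328,160..182). The vice's inner jaw edges are near rows 214–218 and 243–246.

Run:
```python
from h import *
np.set_printoptions(precision=4,suppress=True)
a=lambda x,y,z:at("top",265+x/7,140+y/7,z)
b=lambda x,y,z:at("top",380+x/3.7,150+y/3.7,z)
print("jar",a(141,223,.133),"oil",a(559,156,.148),"spray",a(390,388,.153),"tin",a(578,402,.025))
B=np.array([a(*p,.083) for p in((260,172),(420,138),(445,262),(284,292))]);print("block",B,B.mean(0))
print("edges",[np.linalg.norm(B[i]-B[i-1]) for i in range(4)], np.degrees(np.arctan2(*(B[0]+B[3]-B[1]-B[2])[::-1])))
T=np.array([a(122,583,.025),a(688,482,.025)]);print("trayfront",T,np.linalg.norm(T[0]-T[1]))
print("trayback", a(38,165,.065),a(622,58,.065))
V=np.array([b(*p,.15) for p in((121,251),(285,238),(136,357),(298,344))]);print("vice",V,V.mean(0))
print(np.linalg.norm(V[0]-V[1]),np.linalg.norm(V[2]-V[3]),[np.degrees(np.arctan2(*(V[i]-V[i+1])[::-1])) for i in(0,2)],np.linalg.norm((V[0]+V[1]-V[2]-V[3])/2))
M=np.array([at("top",*p,.004) for p in((183,169),(221,178),(193,277),(155,267))]);print("mat",M,M.mean(0))
o=get_obs();print(Ro.from_quat(np.roll(o['eef_rot'],-1)).as_matrix())
```

```text
jar [0.6315 0.0672] oil [ 0.6538 -0.073 ] spray [ 0.5743 -0.0174] tin [ 0.5846 -0.0899]
block [[ 0.6587  0.0284]
 [ 0.6718 -0.0283]
 [ 0.6274 -0.0377]
 [ 0.6158  0.0191]] [ 0.6434 -0.0046]
edges [np.float64(0.043891038490206764), np.float64(0.05819362185933421), np.float64(0.04541590621133), np.float64(0.05801540781592462)] 102.27484593976449
trayfront [[ 0.5148  0.078 ]
 [ 0.5554 -0.1308]] 0.21268777846061312
trayback [0.6634 0.109 ] [ 0.7059 -0.1017]
vice [[ 0.5259 -0.2301]
 [ 0.5356 -0.3324]
 [ 0.4604 -0.2388]
 [ 0.4699 -0.3393]] [ 0.4979 -0.2852]
0.10277742625450698 0.10086498651529109 [np.float64(95.39428414884618), np.float64(95.41657161432045)] 0.06606267902578421
mat [[0.6564 0.3476]
 [0.6337 0.2454]
 [0.3727 0.3088]
 [0.3968 0.409 ]] [0.5149 0.3277]
[[-0.9643  0.2647 -0.0008]
 [ 0.2647  0.9643 -0.0014]
 [ 0.0004 -0.0016 -1.    ]]
```

apply_moves([
  [[-3.7,-2.1,0,0,0,0.138,1],[-7.4,-4.3,0,0,0,0.276,1],[-11.1,-6.4,0,0,0,0.414,1],[-14.8,-8.6,0,0,0,0.552,1],[-18.5,-10.7,0,0,0,0.69,1],[-22.2,-12.8,0,0,0,0.828,1],[-25.9,-15,0,0,0,0.966,1],[-29.6,-17.1,0,0,0,1.104,1]],
])

```text
time_s: 0.9
eef_pos: [0.393, 0.3098, 0.2501]
eef_rot: [-0.0, 0.636, 0.772, -0.0]
wrist_force: [-0.4, 0.3, 0.5]
opening: 1.0
```

```bash
cat >> h.py <<'E'
np.set_printoptions(precision=4,suppress=True)
def go(X,Y,Z,yang=None):
    o=get_obs();r=Ro.from_quat(np.roll(o['eef_rot'],-1)).as_matrix()
    ya=np.degrees(np.arctan2(r[1,1],r[0,1]))
    print("t",o['time_s'],"pos",o['eef_pos'],"yang",ya,"F",o['wrist_force'],"op",o['opening'],"tilt",np.degrees(np.arccos(-r[2,2])))
    print("shift cm",r.T@(np.array([X,Y,Z])-o['eef_pos'])*100, "turn",0 if yang is None else np.radians(ya-yang))
def sh(pts,yang):
    a=np.radians(yang);R=np.array([[-np.sin(a),np.cos(a),0],[np.cos(a),np.sin(a),0],[0,0,-1]])
    for p,q in zip(pts,pts[1:]): print(p,'->',q,(R@(np.array(q)-p))*100)
E
python3 - <<'E'
from h import *
go(.6305,.0665,.25,11.5)
J=(.6305,.0665);S=(.5735,-.018);O=(.6545,-.074);JM=(.4225,.350);SM=(.515,.328);OM=(.6075,.306)
s=[];H=.25
for a,b,z in((J,JM,.100),(S,SM,.111),(O,OM,.104)):
    s+=[(*a,H),(*a,z),(*a,z+.12),(*b,z+.12),(*b,z+.002),(*b,H)]
sh(s,11.5)
E
```

```text
t 0.9 pos [0.393  0.3098 0.2501] yang 11.078243187904562 F [-0.3719  0.2897  0.4851] op 1.0000711719613264 tilt 0.023271377753748816
shift cm [-28.4356  18.6297  -0.0006] turn -0.007361045013780442
(0.6305, 0.0665, 0.25) -> (0.6305, 0.0665, 0.1) [ 0.  0. 15.]
(0.6305, 0.0665, 0.1) -> (0.6305, 0.0665, 0.22) [  0.   0. -12.]
(0.6305, 0.0665, 0.22) -> (0.4225, 0.35, 0.22) [ 31.9277 -14.7304   0.    ]
(0.4225, 0.35, 0.22) -> (0.4225, 0.35, 0.10200000000000001) [ 0.   0.  11.8]
(0.4225, 0.35, 0.10200000000000001) -> (0.4225, 0.35, 0.25) [  0.    0.  -14.8]
(0.4225, 0.35, 0.25) -> (0.5735, -0.018, 0.25) [-39.0717   7.4601   0.    ]
(0.5735, -0.018, 0.25) -> (0.5735, -0.018, 0.111) [ 0.   0.  13.9]
(0.5735, -0.018, 0.111) -> (0.5735, -0.018, 0.23099999999999998) [  0.   0. -12.]
(0.5735, -0.018, 0.23099999999999998) -> (0.515, 0.328, 0.23099999999999998) [35.0717  1.1656  0.    ]
(0.515, 0.328, 0.23099999999999998) -> (0.515, 0.328, 0.113) [ 0.   0.  11.8]
(0.515, 0.328, 0.113) -> (0.515, 0.328, 0.25) [  0.    0.  -13.7]
(0.515, 0.328, 0.25) -> (0.6545, -0.074, 0.25) [-42.1742   5.6554   0.    ]
(0.6545, -0.074, 0.25) -> (0.6545, -0.074, 0.104) [ 0.   0.  14.6]
(0.6545, -0.074, 0.104) -> (0.6545, -0.074, 0.22399999999999998) [  0.   0. -12.]
(0.6545, -0.074, 0.22399999999999998) -> (0.6075, 0.306, 0.22399999999999998) [38.1742  2.9703  0.    ]
(0.6075, 0.306, 0.22399999999999998) -> (0.6075, 0.306, 0.106) [ 0.   0.  11.8]
(0.6075, 0.306, 0.106) -> (0.6075, 0.306, 0.25) [  0.    0.  -14.4]
```

apply_moves([
  [[-3.5,2.3,0,0,0,0,1],[-7.1,4.7,0,0,0,0,1],[-10.7,7.0,0,0,0,0,1],[-14.2,9.3,0,0,0,0,1],[-17.8,11.6,0,0,0,0,1],[-21.3,14.0,0,0,0,0,1],[-24.9,16.3,0,0,0,0,1],[-28.4,18.6,0,0,0,0,1]],
])

```text
time_s: 1.7
eef_pos: [0.6316, 0.0681, 0.2497]
eef_rot: [-0.0, 0.633, 0.774, -0.0]
wrist_force: [0.0, 0.1, 0.0]
opening: 1.001
```

Run:
```python
from h import *
im=cv2.imread("pics/scene0.png");C=im.copy()
go(.6305,.0665,.100,11.1)
for p in((.6315,.0672,.133),(.6538,-.073,.148),(.5743,-.0174,.153),(.5846,-.0899,.025),(.6434,-.0046,.083),(.4979,-.2852,.15)):
    u=pix("scene",p)[0];print(u)
    x,y=u;x=int(round(x*1));y=int(round(y));
    C[y,x]=(255,0,255)
crop("scene",170,170,390,335,3.6,"s1.png",C)
```

```text
t 1.7 pos [0.6316 0.0681 0.2497] yang 11.383817926766 F [0.0363 0.0521 0.0128] op 1.000581096346725 tilt 0.05387048683185774
shift cm [-0.1432 -0.1266 14.9692] turn 0.004953557298250841
[357.4622 190.4681]
[322.2922 227.6127]
[314.191  191.0697]
[295.5939 244.1028]
[339.0291 223.855 ]
[192.7069 243.0218]
```

View pics/s1.png

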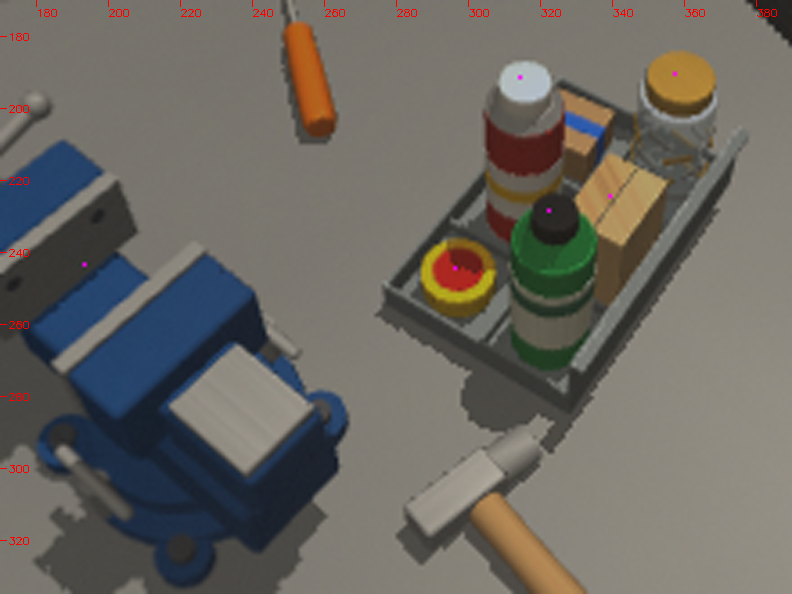

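The projected marks fall on the cap, block and vice centres within about 1.5 px, so the two cameras agree. I'll grasp the jar.

apply_moves([
  [[-0.1,-0.1,3,0,0,0,1],[-0.1,-0.1,6,0,0,0,1],[-0.1,-0.1,9,0,0,0,1],[-0.1,-0.1,12,0,0,0,1],[-0.1,-0.1,14,0,0,0,1],[-0.1,-0.1,15,0,0,0,1],[-0.1,-0.1,15,0,0,0,1]],
])

```text
time_s: 2.4
eef_pos: [0.6287, 0.0685, 0.0984]
eef_rot: [-0.001, 0.633, 0.774, -0.001]
wrist_force: [0.3, -0.3, -0.4]
opening: 1.003
```

apply_moves([
  [[0,0,0,0,0,0,0.8],[0,0,0,0,0,0,0.6],[0,0,0,0,0,0,0.4],[0,0,0,0,0,0,0.4],[0,0,0,0,0,0,0.4],[0,0,0,0,0,0,0.4]],
])

```text
time_s: 3.0
eef_pos: [0.6317, 0.0684, 0.1024]
eef_rot: [0.002, 0.633, 0.774, 0.001]
wrist_force: [1.8, -0.5, 6.2]
opening: 0.595
```

apply_moves([
  [[0,0,-1,0,0,0,0.4],[0,0,-2.5,0,0,0,0.4],[0,0,-4.5,0,0,0,0.4],[0,0,-7,0,0,0,0.4],[0,0,-9.5,0,0,0,0.4],[0,0,-11.5,0,0,0,0.4],[0,0,-12,0,0,0,0.4],[0,0,-12,0,0,0,0.4]],
])

```text
time_s: 3.8
eef_pos: [0.6303, 0.0685, 0.2214]
eef_rot: [0.001, 0.633, 0.774, 0.0]
wrist_force: [-0.1, -0.5, -3.4]
opening: 0.592
```

Run:
```python
from h import *
go(.4225,.35,.22,11.5)
crop("scene",270,90,440,290,3.0,"s2.png")
```

```text
t 3.8 pos [0.6303 0.0685 0.2214] yang 11.404304855240015 F [-0.0999 -0.4782 -3.4275] op 0.5917616508100957 tilt 0.09775095121179707
shift cm [ 31.7068 -14.8021   0.1029] turn -0.001670195354234329
```

View pics/s2.png

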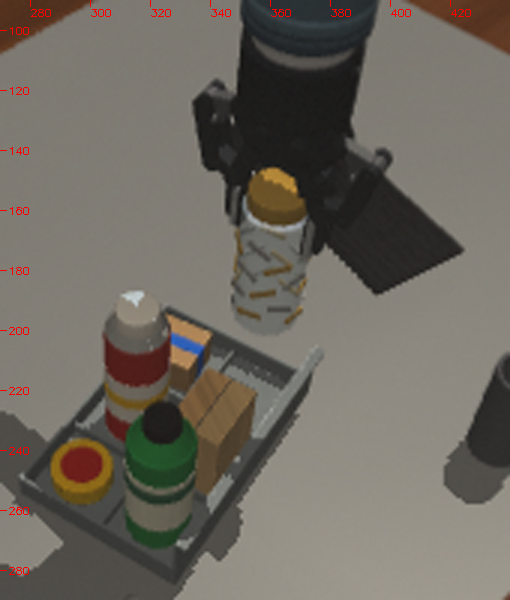

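The jar is held upright by its straight body and is clear of the tray. I'll carry it to the mat.

apply_moves([
  [[1,-0.5,0,0,0,0,0.4],[3,-1.4,0,0,0,0,0.4],[6,-2.8,0,0,0,0,0.4],[9,-4.2,0,0,0,0,0.4],[12,-5.6,0,0,0,0,0.4],[15,-7,0,0,0,0,0.4],[18,-8.4,0,0,0,0,0.4],[21,-9.8,0,0,0,0,0.4]],
])

```text
time_s: 4.65
eef_pos: [0.4894, 0.257, 0.2193]
eef_rot: [-0.001, 0.633, 0.774, -0.001]
wrist_force: [0.2, 1.6, -2.4]
opening: 0.594
```

apply_moves([
  [[3,-1.4,0,0,0,0,0.4],[6,-2.8,0,0,0,0,0.4],[8.5,-4,0,0,0,0,0.4],[10.2,-4.8,0,0,0,0,0.4],[10.8,-5,0,0,0,0,0.4],[10.8,-5,0,0,0,0,0.4]],
])

```text
time_s: 5.25
eef_pos: [0.4203, 0.3518, 0.2197]
eef_rot: [-0.0, 0.632, 0.775, -0.001]
wrist_force: [0.6, -1.0, -3.5]
opening: 0.589
```

apply_moves([
  [[0,0,2,0,0,0,0.4],[0,0,5,0,0,0,0.4],[0,0,8,0,0,0,0.4],[0,0,10,0,0,0,0.4],[0,0,11,0,0,0,0.4],[0,0,11.5,0,0,0,0.4],[0,0,11.7,0,0,0,0.4],[0,0,11.7,0,0,0,0.4]],
])

```text
time_s: 6.05
eef_pos: [0.4228, 0.3511, 0.1041]
eef_rot: [0.0, 0.633, 0.774, 0.001]
wrist_force: [-0.5, 0.1, -3.3]
opening: 0.598
```

apply_moves([
  [[0,0,0.1,0,0,0,0.4],[0,0,0.1,0,0,0,0.4],[0,0,0.1,0,0,0,0.62],[0,0,0.1,0,0,0,0.75],[0,0,0.1,0,0,0,0.9],[0,0,0.1,0,0,0,1],[0,0,0.1,0,0,0,1],[0,0,0.1,0,0,0,1]],
])

```text
time_s: 6.85
eef_pos: [0.4221, 0.351, 0.1023]
eef_rot: [-0.0, 0.633, 0.774, -0.0]
wrist_force: [0.6, 0.8, -0.1]
opening: 0.997
```

apply_moves([
  [[0,0,-1,0,0,0,1],[0,0,-4,0,0,0,1],[0,0,-8,0,0,0,1],[0,0,-12,0,0,0,1],[0,0,-14.8,0,0,0,1],[0,0,-14.8,0,0,0,1]],
])

```text
time_s: 7.45
eef_pos: [0.4245, 0.3523, 0.2565]
eef_rot: [0.002, 0.633, 0.774, 0.005]
wrist_force: [-0.0, 0.3, 0.1]
opening: 1.0
```

Run:
```python
from h import *
go(.5735,-.018,.25,11.4)
```

```text
t 7.45 pos [0.4245 0.3523 0.2565] yang 11.41426064376086 F [-0.0234  0.3258  0.1173] op 1.0001460803062754 tilt 0.5724680029274999
shift cm [-39.2499   7.2737   0.6072] turn 0.000248895187080992
```

apply_moves([
  [[-2,0.4,0,0,0,0,1],[-6,1.1,0,0,0,0,1],[-10.4,2,0,0,0,0,1],[-14.8,2.8,0,0,0,0,1],[-19.2,3.6,0,0,0,0,1],[-23.6,4.5,0,0,0,0,1],[-28,5.3,0,0,0,0,1],[-32,6,0,0,0,0,1]],
])

```text
time_s: 8.25
eef_pos: [0.5443, 0.0471, 0.25]
eef_rot: [-0.0, 0.634, 0.774, -0.0]
wrist_force: [0.8, 1.7, -0.1]
opening: 0.996
```

apply_moves([
  [[-4,0.8,0,0,0,0,1],[-6.4,1.2,0,0,0,0,1],[-7.1,1.3,0,0,0,0,1],[-7.1,1.3,0,0,0,0,1],[-7.1,1.3,0,0,0,0,1]],
])

```text
time_s: 8.75
eef_pos: [0.5704, -0.0169, 0.25]
eef_rot: [-0.001, 0.633, 0.774, -0.0]
wrist_force: [0.1, -0.7, 0.5]
opening: 1.004
```

Run:
```python
from h import *
go(.5735,-.018,.111,11.4)
```

```text
t 8.75 pos [ 0.5704 -0.0169  0.25  ] yang 11.42975378268647 F [ 0.0885 -0.6839  0.4767] op 1.00395412803288 tilt 0.06834877488468705
shift cm [-0.1827  0.2966 13.8956] turn 0.0005193014728017812
```

apply_moves([
  [[0,0.2,2.5,0,0,0,1],[0,0.2,5.5,0,0,0,1],[0,0.2,8.5,0,0,0,1],[0,0.2,11,0,0,0,1],[0,0.2,13,0,0,0,1],[0,0.2,13.7,0,0,0,1],[0,0.2,13.9,0,0,0,1],[0,0.2,13.9,0,0,0,1]],
])

```text
time_s: 9.55
eef_pos: [0.5733, -0.0169, 0.1121]
eef_rot: [0.0, 0.633, 0.774, 0.0]
wrist_force: [-0.1, -0.2, -0.1]
opening: 1.001
```

apply_moves([
  [[0,0,0,0,0,0,0.8],[0,0,0,0,0,0,0.6],[0,0,0,0,0,0,0.4],[0,0,0,0,0,0,0.4],[0,0,0,0,0,0,0.4],[0,0,0,0,0,0,0.4],[0,0,0,0,0,0,0.4]],
])

```text
time_s: 10.25
eef_pos: [0.5741, -0.0178, 0.1128]
eef_rot: [0.001, 0.633, 0.774, 0.001]
wrist_force: [2.1, 0.9, 5.3]
opening: 0.592
```

apply_moves([
  [[0,0,-1,0,0,0,0.4],[0,0,-2.5,0,0,0,0.4],[0,0,-4.5,0,0,0,0.4],[0,0,-7,0,0,0,0.4],[0,0,-9.5,0,0,0,0.4],[0,0,-11.5,0,0,0,0.4],[0,0,-12,0,0,0,0.4],[0,0,-12,0,0,0,0.4]],
])

```text
time_s: 11.05
eef_pos: [0.5732, -0.0176, 0.2325]
eef_rot: [0.001, 0.633, 0.774, 0.0]
wrist_force: [0.5, -0.9, -2.8]
opening: 0.591
```

Run:
```python
from h import *
go(.515,.328,.231,11.4)
```

```text
t 11.05 pos [ 0.5732 -0.0176  0.2325] yang 11.400160977625417 F [ 0.4634 -0.9299 -2.811 ] op 0.5914954360769874 tilt 0.1120724159480078
shift cm [35.0298  1.1234  0.1171] turn 2.8095895855571783e-06
```

apply_moves([
  [[1,0,0,0,0,0,0.4],[3,0.1,0,0,0,0,0.4],[6,0.2,0,0,0,0,0.4],[9.2,0.3,0,0,0,0,0.4],[12.5,0.4,0,0,0,0,0.4],[15.8,0.5,0,0,0,0,0.4],[19.1,0.6,0,0,0,0,0.4],[22.4,0.7,0,0,0,0,0.4]],
])

```text
time_s: 11.85
eef_pos: [0.5337, 0.2052, 0.2295]
eef_rot: [-0.001, 0.633, 0.774, -0.001]
wrist_force: [-0.4, -0.4, -2.0]
opening: 0.593
```

apply_moves([
  [[3.3,0.1,0,0,0,0,0.4],[6.5,0.2,0,0,0,0,0.4],[9.5,0.3,0,0,0,0,0.4],[11.7,0.4,0,0,0,0,0.4],[12.6,0.4,0,0,0,0,0.4],[12.6,0.4,0,0,0,0,0.4]],
])

```text
time_s: 12.45
eef_pos: [0.5132, 0.3286, 0.2299]
eef_rot: [-0.001, 0.633, 0.775, -0.001]
wrist_force: [1.3, -0.9, -2.1]
opening: 0.594
```

apply_moves([
  [[0,0,2,0,0,0,0.4],[0,0,5,0,0,0,0.4],[0,0,8,0,0,0,0.4],[0,0,10,0,0,0,0.4],[0,0,11,0,0,0,0.4],[0,0,11.5,0,0,0,0.4],[0,0,11.8,0,0,0,0.4],[0,0,11.8,0,0,0,0.4]],
])

```text
time_s: 13.25
eef_pos: [0.5153, 0.3278, 0.1143]
eef_rot: [0.0, 0.633, 0.774, 0.001]
wrist_force: [0.6, -0.4, -2.1]
opening: 0.593
```

apply_moves([
  [[0,0,0.1,0,0,0,0.4],[0,0,0.1,0,0,0,0.4],[0,0,0.1,0,0,0,0.62],[0,0,0.1,0,0,0,0.75],[0,0,0.1,0,0,0,0.9],[0,0,0.1,0,0,0,1],[0,0,0.1,0,0,0,1],[0,0,0.1,0,0,0,1]],
])

```text
time_s: 14.05
eef_pos: [0.5144, 0.3278, 0.1122]
eef_rot: [-0.0, 0.633, 0.774, -0.0]
wrist_force: [-0.2, -0.1, -0.2]
opening: 1.001
```

apply_moves([
  [[0,0,-1,0,0,0,1],[0,0,-4,0,0,0,1],[0,0,-8,0,0,0,1],[0,0,-12,0,0,0,1],[0,0,-13.8,0,0,0,1],[0,0,-13.8,0,0,0,1]],
])

```text
time_s: 14.65
eef_pos: [0.5165, 0.3286, 0.2554]
eef_rot: [0.002, 0.633, 0.774, 0.004]
wrist_force: [-0.4, -0.0, 0.4]
opening: 1.001
```

apply_moves([
  [[-2,0.3,0,0,0,0,1],[-6,0.8,0,0,0,0,1],[-10.5,1.4,0,0,0,0,1],[-15,2,0,0,0,0,1],[-19.5,2.6,0,0,0,0,1],[-24,3.2,0,0,0,0,1],[-28.5,3.8,0,0,0,0,1],[-33,4.4,0,0,0,0,1]],
])

```text
time_s: 15.45
eef_pos: [0.6225, 0.0113, 0.249]
eef_rot: [-0.001, 0.633, 0.774, -0.0]
wrist_force: [1.2, 0.1, 0.3]
opening: 1.004
```

apply_moves([
  [[-4,0.5,0,0,0,0,1],[-7,1,0,0,0,0,1],[-9,1.3,0,0,0,0,1],[-9.2,1.3,0,0,0,0,1],[-9.2,1.3,0,0,0,0,1],[-9.2,1.3,0,0,0,0,1]],
])

```text
time_s: 16.05
eef_pos: [0.6534, -0.0731, 0.25]
eef_rot: [-0.001, 0.633, 0.774, 0.0]
wrist_force: [0.1, -0.2, -0.8]
opening: 1.0
```

Run:
```python
from h import *
go(.6545,-.074,.104,11.4)
crop("scene",260,90,440,290,3.0,"s3.png")
```

```text
t 16.05 pos [ 0.6534 -0.0731  0.25  ] yang 11.475619439322037 F [ 0.0787 -0.1987 -0.845 ] op 1.0001640656014488 tilt 0.06366280803785708
shift cm [-0.1226  0.1039 14.5953] turn 0.0013198081946816
```

View pics/s3.png

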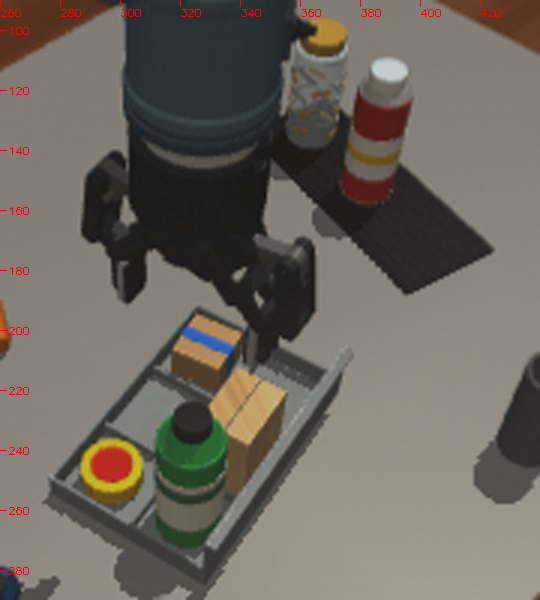

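Both the jar and the spray can stand upright on the mat. The oil bottle is next.

apply_moves([
  [[-0.1,0.1,2.5,0,0,0,1],[-0.1,0.1,5.5,0,0,0,1],[-0.1,0.1,8.5,0,0,0,1],[-0.1,0.1,11.5,0,0,0,1],[-0.1,0.1,13.5,0,0,0,1],[-0.1,0.1,14.3,0,0,0,1],[-0.1,0.1,14.5,0,0,0,1],[-0.1,0.1,14.5,0,0,0,1]],
])

```text
time_s: 16.9
eef_pos: [0.6556, -0.075, 0.1063]
eef_rot: [0.001, 0.633, 0.774, 0.0]
wrist_force: [1.1, -0.2, -0.1]
opening: 1.001
```

apply_moves([
  [[0,0,0,0,0,0,0.8],[0,0,0,0,0,0,0.6],[0,0,0,0,0,0,0.4],[0,0,0,0,0,0,0.4],[0,0,0,0,0,0,0.4],[0,0,0,0,0,0,0.4],[0,0,0,0,0,0,0.4]],
])

```text
time_s: 17.6
eef_pos: [0.6561, -0.0757, 0.107]
eef_rot: [0.001, 0.633, 0.774, 0.001]
wrist_force: [-0.1, 0.5, 5.4]
opening: 0.594
```

apply_moves([
  [[0,0,-1,0,0,0,0.4],[0,0,-2.5,0,0,0,0.4],[0,0,-4.5,0,0,0,0.4],[0,0,-7,0,0,0,0.4],[0,0,-9.5,0,0,0,0.4],[0,0,-11.5,0,0,0,0.4],[0,0,-12,0,0,0,0.4],[0,0,-12,0,0,0,0.4]],
])

```text
time_s: 18.4
eef_pos: [0.6554, -0.0756, 0.2267]
eef_rot: [0.001, 0.633, 0.774, 0.0]
wrist_force: [-0.0, -0.0, -2.1]
opening: 0.59
```

Run:
```python
from h import *
go(.6075,.306,.224,11.4)
```

```text
t 18.4 pos [ 0.6554 -0.0756  0.2267] yang 11.399432653449242 F [-0.0075 -0.0489 -2.1387] op 0.5895146580781633 tilt 0.12220363126737074
shift cm [38.3506  2.8491  0.2306] turn -9.902065310561529e-06
```

apply_moves([
  [[1,0.1,0,0,0,0,0.4],[3,0.2,0,0,0,0,0.4],[6,0.4,0,0,0,0,0.4],[9.5,0.7,0,0,0,0,0.4],[13,1,0,0,0,0,0.4],[16.5,1.2,0,0,0,0,0.4],[20,1.5,0,0,0,0,0.4],[23.5,1.8,0,0,0,0,0.4]],
])

```text
time_s: 19.2
eef_pos: [0.6243, 0.1616, 0.2239]
eef_rot: [-0.001, 0.633, 0.774, -0.001]
wrist_force: [0.5, 0.7, -1.6]
opening: 0.595
```

apply_moves([
  [[3.5,0.3,0,0,0,0,0.4],[7,0.5,0,0,0,0,0.4],[10.5,0.8,0,0,0,0,0.4],[13.3,1,0,0,0,0,0.4],[14.8,1.1,0,0,0,0,0.4],[14.8,1.1,0,0,0,0,0.4],[14.8,1.1,0,0,0,0,0.4]],
])

```text
time_s: 19.9
eef_pos: [0.6071, 0.3056, 0.2246]
eef_rot: [-0.0, 0.633, 0.774, -0.001]
wrist_force: [-0.7, 0.7, -2.0]
opening: 0.594
```

apply_moves([
  [[0,0,2,0,0,0,0.4],[0,0,5,0,0,0,0.4],[0,0,8,0,0,0,0.4],[0,0,10,0,0,0,0.4],[0,0,11,0,0,0,0.4],[0,0,11.5,0,0,0,0.4],[0,0,11.8,0,0,0,0.4],[0,0,11.8,0,0,0,0.4]],
])

```text
time_s: 20.7
eef_pos: [0.6086, 0.3056, 0.1085]
eef_rot: [0.001, 0.634, 0.774, 0.001]
wrist_force: [-0.2, 0.8, -2.3]
opening: 0.589
```

apply_moves([
  [[0,0,0.1,0,0,0,0.4],[0,0,0.1,0,0,0,0.4],[0,0,0.1,0,0,0,0.62],[0,0,0.1,0,0,0,0.75],[0,0,0.1,0,0,0,0.9],[0,0,0.1,0,0,0,1],[0,0,0.1,0,0,0,1],[0,0,0.1,0,0,0,1]],
])

```text
time_s: 21.5
eef_pos: [0.6076, 0.3057, 0.1062]
eef_rot: [-0.0, 0.633, 0.774, -0.0]
wrist_force: [0.5, 0.4, 0.6]
opening: 1.0
```

apply_moves([
  [[0,0,-1,0,0,0,1],[0,0,-4,0,0,0,1],[0,0,-8,0,0,0,1],[0,0,-12,0,0,0,1],[0,0,-14,0,0,0,1],[0,0,-14,0,0,0,1]],
])

```text
time_s: 22.1
eef_pos: [0.6099, 0.3065, 0.2523]
eef_rot: [0.003, 0.633, 0.774, 0.004]
wrist_force: [-0.1, -1.1, -0.0]
opening: 0.999
```

apply_moves([
  [[-2,-0.2,0,0,0,0.13,1],[-6,-0.5,0,0,0,0.26,1],[-10.5,-0.9,0,0,0,0.39,1],[-15,-1.3,0,0,0,0.52,1],[-19.5,-1.7,0,0,0,0.65,1],[-24,-2.1,0,0,0,0.78,1],[-28.5,-2.5,0,0,0,0.91,1],[-31.2,-2.7,0,0,0,1.04,1]],
])

```text
time_s: 22.9
eef_pos: [0.6423, -0.0088, 0.2449]
eef_rot: [-0.0, 0.936, 0.353, -0.001]
wrist_force: [-0.3, -0.3, 0.4]
opening: 1.0
```

apply_moves([
  [[0,0,0,0,0,0.13,1],[0,0,0,0,0,0.26,1],[0,0,0,0,0,0.39,1],[0,0,0,0,0,0.525,1],[0,0,0,0,0,0.525,1],[0,0,0,0,0,0.525,1]],
])

```text
time_s: 23.5
eef_pos: [0.6424, -0.0053, 0.2453]
eef_rot: [-0.0, 0.995, 0.104, -0.001]
wrist_force: [-0.5, -0.1, -0.5]
opening: 1.003
```

Run:
```python
from h import *
go(.6430,-.005,.055,-78.3)
crop("scene",260,60,440,290,2.6,"s4.png")
```

```text
t 23.5 pos [ 0.6424 -0.0053  0.2453] yang -78.0600744179283 F [-0.468  -0.0793 -0.4744] op 1.0027882405148698 tilt 0.08997938318198426
shift cm [ 0.0921 -0.0082 19.0344] turn 0.0041874913669148976
```

View pics/s4.png

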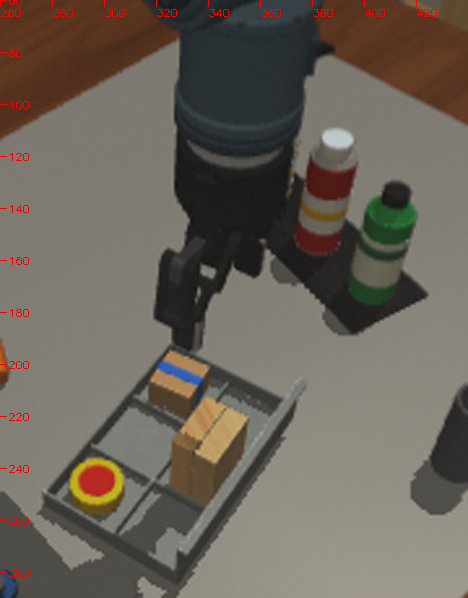

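All three containers stand upright on the mat and the block is free. I'll grasp it by its ends.

apply_moves([
  [[0,0,3,0,0,0,1],[0,0,7,0,0,0,1],[0,0,11,0,0,0,1],[0,0,14,0,0,0,1],[0,0,16.5,0,0,0,1],[0,0,18.3,0,0,0,1],[0,0,19,0,0,0,1],[0,0,19,0,0,0,1]],
])

```text
time_s: 24.35
eef_pos: [0.6421, -0.0052, 0.0551]
eef_rot: [-0.0, 0.995, 0.103, -0.001]
wrist_force: [-0.2, 0.4, 0.0]
opening: 1.002
```

apply_moves([
  [[0,0,0,0,0,0,0.85],[0,0,0,0,0,0,0.7],[0,0,0,0,0,0,0.5],[0,0,0,0,0,0,0.5],[0,0,0,0,0,0,0.5],[0,0,0,0,0,0,0.5],[0,0,0,0,0,0,0.5]],
])

```text
time_s: 25.05
eef_pos: [0.6442, -0.0056, 0.0581]
eef_rot: [0.0, 0.995, 0.102, 0.002]
wrist_force: [0.2, -0.1, 6.3]
opening: 0.695
```

apply_moves([
  [[0,0,-1,0,0,0,0.5],[0,0,-3,0,0,0,0.5],[0,0,-6,0,0,0,0.5],[0,0,-9.5,0,0,0,0.5],[0,0,-13,0,0,0,0.5],[0,0,-16.5,0,0,0,0.5],[0,0,-19,0,0,0,0.5],[0,0,-20,0,0,0,0.5]],
])

```text
time_s: 25.85
eef_pos: [0.6439, -0.0056, 0.2601]
eef_rot: [0.001, 0.995, 0.102, 0.002]
wrist_force: [-0.3, -0.2, -1.0]
opening: 0.698
```

Run:
```python
from h import *
go(.4979,-.2852,.255,-84.6)
```

```text
t 25.85 pos [ 0.6439 -0.0056  0.2601] yang -78.25897581934001 F [-0.2548 -0.2021 -0.9521] op 0.6976770023817304 tilt 0.28583165110466574
shift cm [-19.9894  24.4062   0.4677] turn 0.11067174990109249
```

apply_moves([
  [[-0.6,0.7,0,0,0,0.01,0.5],[-2,2.4,0,0,0,0.02,0.5],[-4.4,5.4,0,0,0,0.03,0.5],[-6.8,8.3,0,0,0,0.045,0.5],[-9.2,11.2,0,0,0,0.06,0.5],[-11.6,14.2,0,0,0,0.075,0.5],[-14,17.1,0,0,0,0.09,0.5],[-16.4,20,0,0,0,0.11,0.5]],
])

```text
time_s: 26.65
eef_pos: [0.5206, -0.2355, 0.2536]
eef_rot: [-0.001, 0.999, 0.047, -0.002]
wrist_force: [1.2, 0.8, -0.5]
opening: 0.696
```

Run:
```python
from h import *
go(.4979,-.2852,.255,-84.6)
```

```text
t 26.65 pos [ 0.5206 -0.2355  0.2536] yang -84.64862301834079 F [ 1.1609  0.8268 -0.4889] op 0.6959547988774586 tilt 0.24598381880484668
shift cm [-2.7205  4.7378 -0.139 ] turn -0.0008486317623043966
```

apply_moves([
  [[-1.4,2.3,0,0,0,0,0.5],[-2.4,4,0,0,0,0,0.5],[-2.9,4.7,0,0,0,0,0.5],[-2.9,4.7,0,0,0,0,0.5],[-2.9,4.7,0,0,0,0,0.5],[-2.9,4.7,0,0,0,0,0.5]],
])

```text
time_s: 27.25
eef_pos: [0.4989, -0.283, 0.2559]
eef_rot: [-0.0, 0.999, 0.048, -0.0]
wrist_force: [-0.1, 0.0, -1.6]
opening: 0.697
```

Run:
```python
from h import *
go(.4979,-.2852,.150,-84.6)
im=camera("scene")[:,:,::-1]
crop("scene",140,120,310,320,3.0,"s5.png",im)
```

```text
t 27.25 pos [ 0.4989 -0.283   0.2559] yang -84.5028099638301 F [-0.1324  0.0035 -1.5988] op 0.6965783342564648 tilt 0.050250682685365373
shift cm [-0.1132  0.2167 10.585 ] turn 0.0016962861312969841
```

View pics/s5.png

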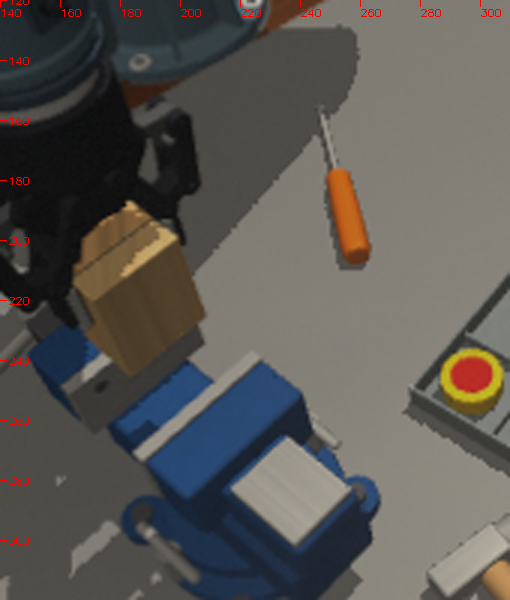

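Run:
```python
from h import *
for p in((192,243),(52,360),(122,183)): print(at("scene",170+p[0]/3.6,170+p[1]/3.6,.15))
crop("top",380,150,480,310,3.7,"t3.png")
```

```text
[ 0.5303 -0.2338]
[ 0.5383 -0.3301]
[ 0.4677 -0.238 ]
```

View pics/t3.png

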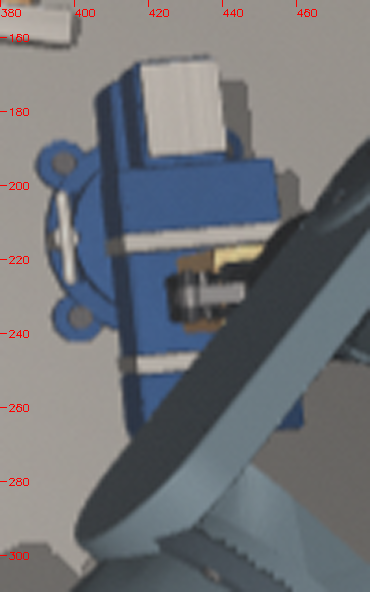

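apply_moves([
  [[0,0.1,1.5,0,0,0,0.5],[0,0.1,3.5,0,0,0,0.5],[0,0.1,5.5,0,0,0,0.5],[0,0.1,7.5,0,0,0,0.5],[0,0.1,9,0,0,0,0.5],[0,0.1,10.2,0,0,0,0.5],[0,0.1,10.7,0,0,0,0.5],[0,0.1,10.7,0,0,0,0.5]],
])

```text
time_s: 28.15
eef_pos: [0.4985, -0.2849, 0.1486]
eef_rot: [-0.0, 0.999, 0.047, -0.0]
wrist_force: [0.4, 0.4, -1.3]
opening: 0.692
```

apply_moves([
  [[0,0,0.1,0,0,0,0.5],[0,0,0.2,0,0,0,0.5],[0,0,0.2,0,0,0,0.5]],
])

```text
time_s: 28.45
eef_pos: [0.499, -0.2854, 0.1479]
eef_rot: [0.0, 0.999, 0.047, 0.0]
wrist_force: [-0.6, 0.9, -1.4]
opening: 0.695
```

apply_moves([
  [[0,0,0.1,0,0,0,0.5],[0,0,0.15,0,0,0,0.5],[0,0,0.15,0,0,0,0.5]],
])

```text
time_s: 28.75
eef_pos: [0.4987, -0.2851, 0.1458]
eef_rot: [0.0, 0.999, 0.047, 0.0]
wrist_force: [0.1, -0.7, -2.2]
opening: 0.694
```

apply_moves([
  [[0,0,0.05,0,0,0,0.5],[0,0,0.1,0,0,0,0.5],[0,0,0.1,0,0,0,0.5]],
])

```text
time_s: 29.05
eef_pos: [0.4987, -0.2852, 0.1451]
eef_rot: [0.0, 0.999, 0.047, 0.0]
wrist_force: [-1.7, 1.5, 1.8]
opening: 0.698
```

Contact now (+1.8 N at z 0.145, as expected). I'll release and back out.

apply_moves([
  [[0,0,0,0,0,0,0.7],[0,0,0,0,0,0,0.8],[0,0,0,0,0,0,0.9],[0,0,0,0,0,0,1],[0,0,0,0,0,0,1],[0,0,0,0,0,0,1]],
])

```text
time_s: 29.65
eef_pos: [0.4987, -0.2852, 0.1447]
eef_rot: [-0.0, 0.999, 0.047, 0.0]
wrist_force: [0.6, -0.4, -0.1]
opening: 1.002
```

apply_moves([
  [[0,0,-1,0,0,0,1],[0,0,-3,0,0,0,1],[0,0,-6,0,0,0,1],[0,0,-9,0,0,0,1],[0,0,-12,0,0,0,1],[0,0,-13,0,0,0,1],[0,0,-13,0,0,0,1]],
])

```text
time_s: 30.35
eef_pos: [0.4995, -0.2857, 0.277]
eef_rot: [0.001, 0.999, 0.047, 0.002]
wrist_force: [-0.1, 0.4, -1.1]
opening: 0.995
```

Run:
```python
from h import *
go(.56,.0,.275,-30)
sh([(.4985,-.285,.275),(.56,.0,.275),(.6085,.3055,.275)],-84.6)
```

```text
t 30.35 pos [ 0.4995 -0.2857  0.277 ] yang -84.56579444802854 F [-0.1364  0.4026 -1.0599] op 0.9947773299664626 tilt 0.2418541233604383
shift cm [  8.7329 -27.873    0.1421] turn -0.95235277208454
(0.4985, -0.285, 0.275) -> (0.56, 0.0, 0.275) [  8.8048 -27.7947   0.    ]
(0.56, 0.0, 0.275) -> (0.6085, 0.3055, 0.275) [  7.7035 -29.958    0.    ]
```

apply_moves([
  [[0.7,-2.2,0,0,0,-0.12,1],[1.8,-5.7,0,0,0,-0.24,1],[3,-9.5,0,0,0,-0.36,1],[4.2,-13.2,0,0,0,-0.48,1],[5.4,-17,0,0,0,-0.6,1],[6.6,-20.7,0,0,0,-0.72,1],[7.7,-24.3,0,0,0,-0.84,1],[8.8,-27.8,0,0,0,-0.95,1]],
])

```text
time_s: 31.15
eef_pos: [0.5591, 0.0018, 0.2726]
eef_rot: [-0.001, 0.865, 0.501, -0.001]
wrist_force: [0.5, -0.4, 0.6]
opening: 1.004
```

Run:
```python
from h import *
go(.6085,.3055,.275,11.4)
im=camera("top")[:,:,::-1]
crop("top",380,180,480,280,4.5,"t4.png",im); cv2.imwrite("pics/full4.png",im)
```

```text
t 31.15 pos [0.5591 0.0018 0.2726] yang -29.85500649792273 F [ 0.5104 -0.3955  0.5798] op 1.004384542394539 tilt 0.18849939164847682
shift cm [ 28.7984 -10.8341  -0.2377] turn -0.7200356963204068
```

View pics/t4.png

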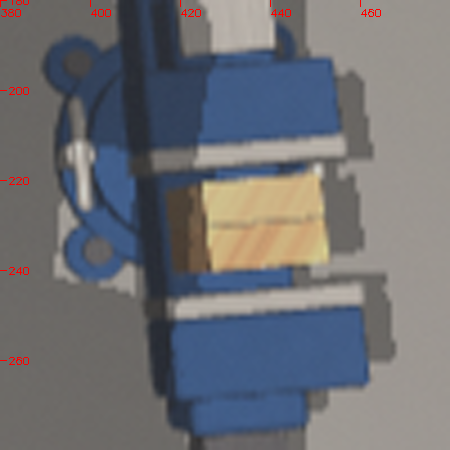

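The block sits square between the jaws, upright and centred. The top-face edge is parallel to the jaws, with its centre near px (439,229). Next is the oil bottle.

apply_moves([
  [[2,-0.8,0,0,0,-0.09,1],[5.5,-2.1,0,0,0,-0.18,1],[9.5,-3.6,0,0,0,-0.27,1],[13.5,-5.1,0,0,0,-0.36,1],[17.5,-6.6,0,0,0,-0.45,1],[21.5,-8.1,0,0,0,-0.54,1],[25.5,-9.6,0,0,0,-0.63,1],[28.8,-10.9,0,0,0,-0.72,1]],
])

```text
time_s: 32.0
eef_pos: [0.6095, 0.3056, 0.2722]
eef_rot: [-0.001, 0.634, 0.774, -0.001]
wrist_force: [-0.2, -0.0, 0.5]
opening: 0.998
```

apply_moves([
  [[0,0,0.1,0,0,0,1],[0,0,0.1,0,0,0,1],[0,0,0.1,0,0,0,1]],
])

```text
time_s: 32.3
eef_pos: [0.6099, 0.3025, 0.2723]
eef_rot: [-0.0, 0.636, 0.772, -0.001]
wrist_force: [-0.1, -0.2, -0.2]
opening: 1.001
```

Run:
```python
from h import *
go(.6080,.3055,.107,11.4)
p=np.array([at("top",380+x/4.5,180+y/4.5,.17) for x,y in((204,182),(322,173),(328,262),(210,271))]);print(p,p.mean(0),np.degrees(np.arctan2(*(p[0]-p[1]+p[3]-p[2])[::-1])))
crop("top",140,140,360,290,3.6,"t5.png")
```

```text
t 32.3 pos [0.6099 0.3025 0.2723] yang 11.01566643545116 F [-0.1025 -0.2158 -0.1974] op 1.0011396529483425 tilt 0.14420451325918957
shift cm [ 0.341  -0.0861 16.5323] turn -0.006707886127303404
[[ 0.5191 -0.254 ]
 [ 0.5246 -0.3133]
 [ 0.4801 -0.3155]
 [ 0.4747 -0.2565]] [ 0.4996 -0.2849] 95.20910453924279
```

View pics/t5.png

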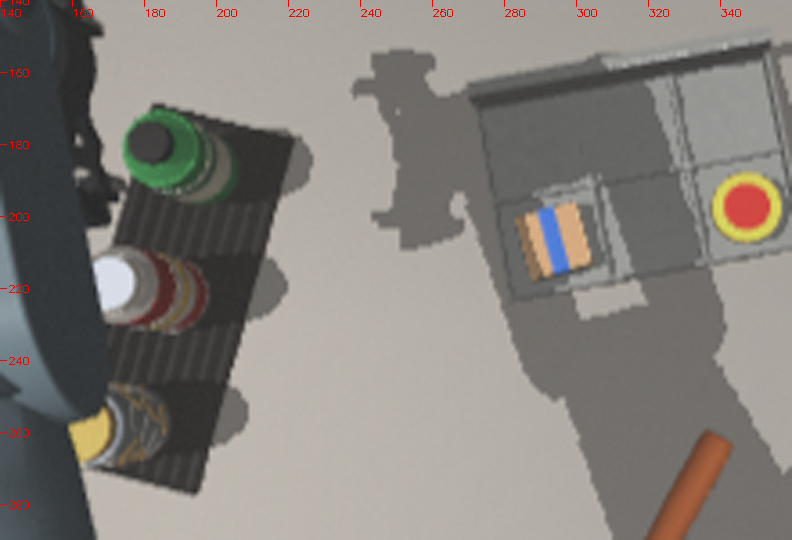

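The containers stand upright on the mat and the block is in the vice at (0.4996, −0.2849), yaw 5.2°. I'll grasp the oil bottle.

apply_moves([
  [[0.3,-0.1,3,0,0,0,1],[0.3,-0.1,6.5,0,0,0,1],[0.3,-0.1,10,0,0,0,1],[0.3,-0.1,13,0,0,0,1],[0.3,-0.1,15.2,0,0,0,1],[0.3,-0.1,16.2,0,0,0,1],[0.3,-0.1,16.5,0,0,0,1],[0.3,-0.1,16.5,0,0,0,1]],
])

```text
time_s: 33.15
eef_pos: [0.6094, 0.306, 0.1096]
eef_rot: [0.0, 0.636, 0.772, 0.0]
wrist_force: [-0.0, 0.4, -1.2]
opening: 1.002
```

apply_moves([
  [[0,0,0,0,0,0,0.8],[0,0,0,0,0,0,0.6],[0,0,0,0,0,0,0.4],[0,0,0,0,0,0,0.4],[0,0,0,0,0,0,0.4],[0,0,0,0,0,0,0.4],[0,0,0,0,0,0,0.4]],
])

```text
time_s: 33.85
eef_pos: [0.6099, 0.3069, 0.1107]
eef_rot: [0.001, 0.635, 0.772, 0.001]
wrist_force: [-0.2, -0.5, 5.8]
opening: 0.593
```

apply_moves([
  [[0,0,-1,0,0,0,0.4],[0,0,-2.5,0,0,0,0.4],[0,0,-4.5,0,0,0,0.4],[0,0,-7,0,0,0,0.4],[0,0,-9.5,0,0,0,0.4],[0,0,-11.5,0,0,0,0.4],[0,0,-12,0,0,0,0.4],[0,0,-12,0,0,0,0.4]],
])

```text
time_s: 34.65
eef_pos: [0.6091, 0.3067, 0.2302]
eef_rot: [0.001, 0.635, 0.772, 0.001]
wrist_force: [0.2, -0.1, -2.8]
opening: 0.594
```

Run:
```python
from h import *
go(.6555,-.0755,.226,11.4)
```

```text
t 34.65 pos [0.6091 0.3067 0.2302] yang 11.12011559602457 F [ 0.2042 -0.0968 -2.8318] op 0.5935063322112591 tilt 0.1195121311487988
shift cm [-38.3944  -2.8172   0.4031] turn -0.00488490437435316
```

apply_moves([
  [[-1,-0.1,0,0,0,0,0.4],[-3,-0.2,0,0,0,0,0.4],[-6,-0.4,0,0,0,0,0.4],[-9.5,-0.7,0,0,0,0,0.4],[-13,-1,0,0,0,0,0.4],[-16.5,-1.2,0,0,0,0,0.4],[-20,-1.5,0,0,0,0,0.4],[-23.5,-1.7,0,0,0,0,0.4]],
])

```text
time_s: 35.45
eef_pos: [0.6365, 0.0694, 0.2274]
eef_rot: [-0.001, 0.636, 0.772, -0.001]
wrist_force: [0.1, 0.6, -2.5]
opening: 0.592
```

apply_moves([
  [[-3.5,-0.3,0,0,0,0,0.4],[-7,-0.5,0,0,0,0,0.4],[-10.5,-0.8,0,0,0,0,0.4],[-13.4,-1,0,0,0,0,0.4],[-14.9,-1.1,0,0,0,0,0.4],[-14.9,-1.1,0,0,0,0,0.4],[-14.9,-1.1,0,0,0,0,0.4]],
])

```text
time_s: 36.15
eef_pos: [0.6547, -0.0755, 0.2281]
eef_rot: [-0.001, 0.636, 0.772, -0.0]
wrist_force: [-0.5, 0.7, -2.7]
opening: 0.592
```

Run:
```python
from h import *
go(.6555,-.0755,.111,11.4)
```

```text
t 36.15 pos [ 0.6547 -0.0755  0.2281] yang 11.07440122191703 F [-0.4833  0.7478 -2.7144] op 0.5924315772991946 tilt 0.09046559096999703
shift cm [-0.0244  0.0884 11.7109] turn -0.0056827707180181755
```

apply_moves([
  [[0,0,2,0,0,0,0.4],[0,0,5,0,0,0,0.4],[0,0,8,0,0,0,0.4],[0,0,10,0,0,0,0.4],[0,0,11.2,0,0,0,0.4],[0,0,11.7,0,0,0,0.4],[0,0,11.9,0,0,0,0.4],[0,0,11.9,0,0,0,0.4]],
])

```text
time_s: 36.95
eef_pos: [0.656, -0.0755, 0.1108]
eef_rot: [0.001, 0.635, 0.772, 0.0]
wrist_force: [-0.2, -0.1, -2.2]
opening: 0.593
```

apply_moves([
  [[0,0,0.1,0,0,0,0.4],[0,0,0.1,0,0,0,0.4],[0,0,0.1,0,0,0,0.4]],
])

```text
time_s: 37.25
eef_pos: [0.6558, -0.0759, 0.1097]
eef_rot: [0.001, 0.635, 0.772, 0.0]
wrist_force: [0.4, 1.0, -0.6]
opening: 0.591
```

apply_moves([
  [[0,0,0.05,0,0,0,0.4],[0,0,0.05,0,0,0,0.4],[0,0,0.05,0,0,0,0.62],[0,0,0.05,0,0,0,0.75],[0,0,0.05,0,0,0,0.9],[0,0,0.05,0,0,0,1],[0,0,0.05,0,0,0,1],[0,0,0.05,0,0,0,1]],
])

```text
time_s: 38.05
eef_pos: [0.6552, -0.0756, 0.1082]
eef_rot: [-0.0, 0.635, 0.772, -0.0]
wrist_force: [-0.4, 0.5, 0.6]
opening: 1.0
```

apply_moves([
  [[0,0,-1,0,0,0,1],[0,0,-4,0,0,0,1],[0,0,-8,0,0,0,1],[0,0,-12,0,0,0,1],[0,0,-14.3,0,0,0,1],[0,0,-14.3,0,0,0,1],[0,0,-14.3,0,0,0,1]],
])

```text
time_s: 38.75
eef_pos: [0.6554, -0.0757, 0.252]
eef_rot: [0.001, 0.635, 0.772, 0.0]
wrist_force: [-0.2, -0.1, 0.2]
opening: 1.002
```

Run:
```python
from h import *
go(.515,.3278,.25,11.4)
```

```text
t 38.75 pos [ 0.6554 -0.0757  0.252 ] yang 11.115302739943829 F [-0.1772 -0.1466  0.2143] op 1.0018871206774234 tilt 0.07572635450987629
shift cm [42.3011 -5.9983  0.1637] turn -0.004968904559386733
```

apply_moves([
  [[2,-0.3,0,0,0,0,1],[6,-0.9,0,0,0,0,1],[10.5,-1.5,0,0,0,0,1],[15,-2.1,0,0,0,0,1],[19.5,-2.8,0,0,0,0,1],[24,-3.4,0,0,0,0,1],[28.5,-4,0,0,0,0,1],[33,-4.7,0,0,0,0,1]],
])

```text
time_s: 39.55
eef_pos: [0.543, 0.2412, 0.2492]
eef_rot: [-0.001, 0.635, 0.772, -0.001]
wrist_force: [1.7, -0.1, 0.7]
opening: 0.999
```

apply_moves([
  [[4,-0.6,0,0,0,0,1],[7.2,-1,0,0,0,0,1],[9,-1.3,0,0,0,0,1],[9.3,-1.3,0,0,0,0,1],[9.3,-1.3,0,0,0,0,1],[9.3,-1.3,0,0,0,0,1]],
])

```text
time_s: 40.15
eef_pos: [0.5147, 0.3269, 0.2505]
eef_rot: [-0.0, 0.636, 0.772, -0.001]
wrist_force: [-0.2, 0.3, 0.0]
opening: 1.001
```

Run:
```python
from h import *
go(.515,.3278,.113,11.4)
```

```text
t 40.15 pos [0.5147 0.3269 0.2505] yang 11.078821603867757 F [-0.1577  0.3377  0.0206] op 1.0009713374887304 tilt 0.08671287314066793
shift cm [ 0.0892  0.0609 13.746 ] turn -0.005605620498782265
```

apply_moves([
  [[0.1,0,2.5,0,0,0,1],[0.1,0,5.5,0,0,0,1],[0.1,0,8.5,0,0,0,1],[0.1,0,11,0,0,0,1],[0.1,0,12.8,0,0,0,1],[0.1,0,13.5,0,0,0,1],[0.1,0,13.7,0,0,0,1],[0.1,0,13.7,0,0,0,1]],
])

```text
time_s: 40.95
eef_pos: [0.5154, 0.3284, 0.1149]
eef_rot: [0.0, 0.636, 0.772, 0.0]
wrist_force: [0.1, -0.3, 0.0]
opening: 0.996
```

apply_moves([
  [[0,0,0,0,0,0,0.8],[0,0,0,0,0,0,0.6],[0,0,0,0,0,0,0.4],[0,0,0,0,0,0,0.4],[0,0,0,0,0,0,0.4],[0,0,0,0,0,0,0.4],[0,0,0,0,0,0,0.4]],
])

```text
time_s: 41.65
eef_pos: [0.5158, 0.3292, 0.1158]
eef_rot: [0.001, 0.635, 0.772, 0.001]
wrist_force: [0.1, 0.6, 6.9]
opening: 0.591
```

apply_moves([
  [[0,0,-1,0,0,0,0.4],[0,0,-2.5,0,0,0,0.4],[0,0,-4.5,0,0,0,0.4],[0,0,-7,0,0,0,0.4],[0,0,-9.5,0,0,0,0.4],[0,0,-11.5,0,0,0,0.4],[0,0,-12,0,0,0,0.4],[0,0,-12,0,0,0,0.4]],
])

```text
time_s: 42.45
eef_pos: [0.5149, 0.329, 0.2355]
eef_rot: [0.0, 0.635, 0.772, 0.001]
wrist_force: [1.0, 0.5, -2.1]
opening: 0.594
```

Run:
```python
from h import *
go(.5725,-.0185,.23,11.4)
```

```text
t 42.45 pos [0.5149 0.329  0.2355] yang 11.121008326045942 F [ 1.0185  0.455  -2.0861] op 0.5935736971400349 tilt 0.10619626358015997
shift cm [-35.2058  -1.052    0.5318] turn -0.004869323296148825
```

apply_moves([
  [[-1,0,0,0,0,0,0.4],[-3,-0.1,0,0,0,0,0.4],[-6,-0.2,0,0,0,0,0.4],[-9.2,-0.3,0,0,0,0,0.4],[-12.5,-0.4,0,0,0,0,0.4],[-15.8,-0.5,0,0,0,0,0.4],[-19.1,-0.6,0,0,0,0,0.4],[-22.4,-0.7,0,0,0,0,0.4]],
])

```text
time_s: 43.25
eef_pos: [0.55, 0.1057, 0.2325]
eef_rot: [-0.001, 0.635, 0.772, -0.001]
wrist_force: [0.6, 0.4, -1.6]
opening: 0.594
```

apply_moves([
  [[-3.3,-0.1,0,0,0,0,0.4],[-6.5,-0.2,0,0,0,0,0.4],[-9.5,-0.3,0,0,0,0,0.4],[-11.7,-0.3,0,0,0,0,0.4],[-12.8,-0.3,0,0,0,0,0.4],[-12.8,-0.3,0,0,0,0,0.4],[-12.8,-0.3,0,0,0,0,0.4]],
])

```text
time_s: 43.95
eef_pos: [0.5721, -0.018, 0.2335]
eef_rot: [-0.001, 0.635, 0.772, -0.0]
wrist_force: [-1.7, 0.6, -2.7]
opening: 0.59
```

Run:
```python
from h import *
go(.5725,-.0185,.1158,11.4)
crop("scene",260,100,440,290,2.8,"s6.png")
```

```text
t 43.95 pos [ 0.5721 -0.018   0.2335] yang 11.105144355164546 F [-1.6514  0.587  -2.6881] op 0.5898393892828399 tilt 0.10404182236025905
shift cm [-0.0708  0.0424 11.7694] turn -0.005146201820469694
```

View pics/s6.png

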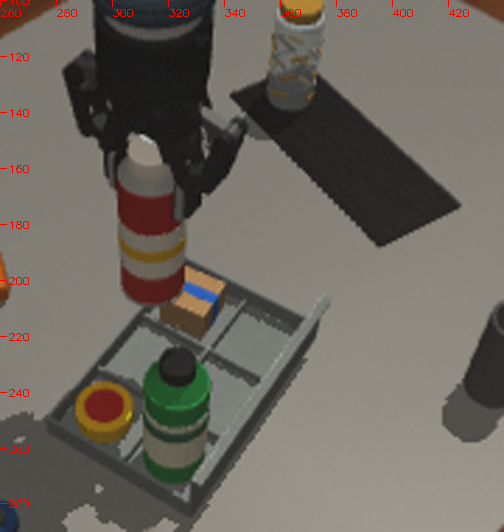

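The oil bottle is back upright in its compartment, and the spray can hangs straight above front middle. I'll lower it.

apply_moves([
  [[0,0,2,0,0,0,0.4],[0,0,5,0,0,0,0.4],[0,0,8,0,0,0,0.4],[0,0,10,0,0,0,0.4],[0,0,11.2,0,0,0,0.4],[0,0,11.7,0,0,0,0.4],[0,0,11.9,0,0,0,0.4],[0,0,11.9,0,0,0,0.4]],
])

```text
time_s: 44.8
eef_pos: [0.5734, -0.0184, 0.1162]
eef_rot: [0.001, 0.635, 0.772, 0.0]
wrist_force: [0.3, 0.1, -2.4]
opening: 0.596
```

apply_moves([
  [[0,0,0.1,0,0,0,0.4],[0,0,0.1,0,0,0,0.4],[0,0,0.1,0,0,0,0.4]],
])

```text
time_s: 45.1
eef_pos: [0.5731, -0.0187, 0.1149]
eef_rot: [0.0, 0.635, 0.772, 0.0]
wrist_force: [0.2, -0.7, -1.8]
opening: 0.592
```

apply_moves([
  [[0,0,0.1,0,0,0,0.4],[0,0,0.1,0,0,0,0.4],[0,0,0.1,0,0,0,0.62],[0,0,0.1,0,0,0,0.75],[0,0,0.1,0,0,0,0.9],[0,0,0.1,0,0,0,1],[0,0,0.1,0,0,0,1],[0,0,0.1,0,0,0,1]],
])

```text
time_s: 45.9
eef_pos: [0.5727, -0.0186, 0.1132]
eef_rot: [-0.0, 0.635, 0.772, -0.0]
wrist_force: [-0.7, 0.0, -0.6]
opening: 1.002
```

apply_moves([
  [[0,0,-1,0,0,0,1],[0,0,-4,0,0,0,1],[0,0,-8,0,0,0,1],[0,0,-12,0,0,0,1],[0,0,-13.8,0,0,0,1],[0,0,-13.8,0,0,0,1],[0,0,-13.8,0,0,0,1]],
])

```text
time_s: 46.6
eef_pos: [0.5726, -0.0185, 0.2516]
eef_rot: [0.0, 0.635, 0.772, 0.0]
wrist_force: [-0.7, 0.1, -0.5]
opening: 1.002
```

Run:
```python
from h import *
go(.4225,.3507,.25,11.4)
```

```text
t 46.6 pos [ 0.5726 -0.0185  0.2516] yang 11.118030777190697 F [-0.6603  0.1308 -0.5294] op 1.0017743907306225 tilt 0.03771294329739644
shift cm [39.1222 -7.6128  0.1409] turn -0.004921291327311843
```

apply_moves([
  [[2,-0.4,0,0,0,0,1],[6,-1.2,0,0,0,0,1],[10.4,-2,0,0,0,0,1],[14.8,-2.9,0,0,0,0,1],[19.2,-3.7,0,0,0,0,1],[23.6,-4.6,0,0,0,0,1],[28,-5.4,0,0,0,0,1],[32,-6.2,0,0,0,0,1]],
])

```text
time_s: 47.4
eef_pos: [0.4474, 0.2856, 0.2495]
eef_rot: [-0.001, 0.635, 0.773, -0.001]
wrist_force: [0.9, -0.8, 0.0]
opening: 0.999
```

apply_moves([
  [[4,-0.8,0,0,0,0,1],[6.4,-1.3,0,0,0,0,1],[7.1,-1.4,0,0,0,0,1],[7.1,-1.4,0,0,0,0,1],[7.1,-1.4,0,0,0,0,1],[7.1,-1.4,0,0,0,0,1]],
])

```text
time_s: 48.0
eef_pos: [0.4231, 0.3494, 0.2509]
eef_rot: [-0.0, 0.636, 0.772, -0.0]
wrist_force: [-0.3, 0.5, 0.5]
opening: 1.002
```

Run:
```python
from h import *
go(.4225,.3507,.101,11.4)
```

```text
t 48.0 pos [0.4231 0.3494 0.2509] yang 11.028208706465639 F [-0.2929  0.4816  0.5178] op 1.0020095225162953 tilt 0.04668534443613482
shift cm [ 0.1491 -0.0273 14.9908] turn -0.006488982202423309
```

apply_moves([
  [[0.1,0,2.5,0,0,0,1],[0.1,0,5.5,0,0,0,1],[0.1,0,8.5,0,0,0,1],[0.1,0,11.5,0,0,0,1],[0.1,0,13.8,0,0,0,1],[0.1,0,14.7,0,0,0,1],[0.1,0,14.9,0,0,0,1],[0.1,0,14.9,0,0,0,1]],
])

```text
time_s: 48.8
eef_pos: [0.4234, 0.3513, 0.1031]
eef_rot: [0.0, 0.636, 0.772, 0.0]
wrist_force: [1.1, 0.7, -0.2]
opening: 0.998
```

apply_moves([
  [[0,0,0,0,0,0,0.8],[0,0,0,0,0,0,0.6],[0,0,0,0,0,0,0.4],[0,0,0,0,0,0,0.4],[0,0,0,0,0,0,0.4],[0,0,0,0,0,0,0.4],[0,0,0,0,0,0,0.4]],
])

```text
time_s: 49.5
eef_pos: [0.4237, 0.352, 0.1039]
eef_rot: [0.001, 0.635, 0.772, 0.001]
wrist_force: [0.8, 0.3, 6.6]
opening: 0.593
```

apply_moves([
  [[0,0,-1,0,0,0,0.4],[0,0,-2.5,0,0,0,0.4],[0,0,-4.5,0,0,0,0.4],[0,0,-7,0,0,0,0.4],[0,0,-9.5,0,0,0,0.4],[0,0,-11.5,0,0,0,0.4],[0,0,-12,0,0,0,0.4],[0,0,-12,0,0,0,0.4]],
])

```text
time_s: 50.3
eef_pos: [0.4228, 0.3517, 0.2234]
eef_rot: [0.0, 0.635, 0.772, 0.001]
wrist_force: [0.5, 0.4, -3.6]
opening: 0.596
```

Run:
```python
from h import *
go(.630,.067,.22,11.4)
```

```text
t 50.3 pos [0.4228 0.3517 0.2234] yang 11.119165658218705 F [ 0.4774  0.3596 -3.585 ] op 0.5956683462694545 tilt 0.10903355428142937
shift cm [-31.9269  14.8401   0.3476] turn -0.00490148391675468
```

apply_moves([
  [[-1,0.5,0,0,0,0,0.4],[-3,1.4,0,0,0,0,0.4],[-6,2.8,0,0,0,0,0.4],[-9,4.2,0,0,0,0,0.4],[-12,5.6,0,0,0,0,0.4],[-15,7,0,0,0,0,0.4],[-18,8.4,0,0,0,0,0.4],[-21,9.8,0,0,0,0,0.4]],
])

```text
time_s: 51.1
eef_pos: [0.5592, 0.1621, 0.2203]
eef_rot: [-0.001, 0.635, 0.772, -0.001]
wrist_force: [1.1, 1.2, -3.6]
opening: 0.593
```

apply_moves([
  [[-3,1.4,0,0,0,0,0.4],[-6,2.8,0,0,0,0,0.4],[-8.5,4,0,0,0,0,0.4],[-10.2,4.8,0,0,0,0,0.4],[-10.9,5,0,0,0,0,0.4],[-10.9,5,0,0,0,0,0.4],[-10.9,5,0,0,0,0,0.4]],
])

```text
time_s: 51.8
eef_pos: [0.6285, 0.0678, 0.2217]
eef_rot: [-0.001, 0.635, 0.772, -0.0]
wrist_force: [-0.4, -0.5, -3.6]
opening: 0.59
```

Run:
```python
from h import *
go(.630,.067,.1035,11.4)
```

```text
t 51.8 pos [0.6285 0.0678 0.2217] yang 11.146360174987676 F [-0.376  -0.4646 -3.575 ] op 0.5904551332696517 tilt 0.08974320502544855
shift cm [-0.1199  0.1478 11.824 ] turn -0.004426850060647336
```

apply_moves([
  [[0,0,2,0,0,0,0.4],[0,0,5,0,0,0,0.4],[0,0,8,0,0,0,0.4],[0,0,10,0,0,0,0.4],[0,0,11.2,0,0,0,0.4],[0,0,11.7,0,0,0,0.4],[0,0,11.9,0,0,0,0.4],[0,0,11.9,0,0,0,0.4]],
])

```text
time_s: 52.6
eef_pos: [0.6299, 0.0672, 0.1043]
eef_rot: [0.001, 0.635, 0.772, 0.0]
wrist_force: [-0.2, 0.5, -2.9]
opening: 0.592
```

apply_moves([
  [[0,0,0.1,0,0,0,0.4],[0,0,0.1,0,0,0,0.4],[0,0,0.1,0,0,0,0.4]],
])

```text
time_s: 52.9
eef_pos: [0.6297, 0.0669, 0.103]
eef_rot: [0.0, 0.635, 0.772, 0.0]
wrist_force: [-0.2, 0.2, -1.7]
opening: 0.595
```

apply_moves([
  [[0,0,0.1,0,0,0,0.4],[0,0,0.1,0,0,0,0.4],[0,0,0.1,0,0,0,0.62],[0,0,0.1,0,0,0,0.75],[0,0,0.1,0,0,0,0.9],[0,0,0.1,0,0,0,1],[0,0,0.1,0,0,0,1],[0,0,0.1,0,0,0,1]],
])

```text
time_s: 53.7
eef_pos: [0.6293, 0.067, 0.1012]
eef_rot: [-0.0, 0.635, 0.772, -0.0]
wrist_force: [-0.1, -0.0, 0.9]
opening: 0.999
```

apply_moves([
  [[0,0,-1,0,0,0,1],[0,0,-4,0,0,0,1],[0,0,-8,0,0,0,1],[0,0,-12,0,0,0,1],[0,0,-15,0,0,0,1],[0,0,-15,0,0,0,1]],
])

```text
time_s: 54.3
eef_pos: [0.6322, 0.0668, 0.2586]
eef_rot: [0.005, 0.635, 0.772, 0.003]
wrist_force: [-0.4, 0.7, 0.9]
opening: 1.0
```

apply_moves([
  [[2,-1,0,0,0,0,1],[6,-3,0,0,0,0,1],[10,-5,0,0,0,0,1],[14,-7,0,0,0,0,1],[18,-9,0,0,0,0,1],[22,-11,0,0,0,0,1],[26,-13,0,0,0,0,1],[28,-14,0,0,0,0,1]],
])

```text
time_s: 55.1
eef_pos: [0.4353, 0.317, 0.2513]
eef_rot: [-0.001, 0.634, 0.773, -0.0]
wrist_force: [1.1, 0.2, -1.0]
opening: 1.001
```

Run:
```python
from h import *
o=get_obs();print(o['time_s'],o['eef_pos'],o['wrist_force'])
a=cv2.resize(camera("top")[140:280,260:480,::-1],None,fx=2.7,fy=2.7,interpolation=2)
b=cv2.resize(camera("scene")[170:310,160:380,::-1],None,fx=1.57,fy=1.57,interpolation=2)
c=cv2.resize(b,(a.shape[1],int(b.shape[0]*a.shape[1]/b.shape[1])))
im=np.vstack([a,c]);im=cv2.resize(im,None,fx=.78,fy=.78);print(im.shape);cv2.imwrite("pics/fin.png",im)
```

```text
55.1 [0.4353 0.317  0.2513] [ 1.1107  0.2485 -0.9504]
(590, 463, 3)
```

View pics/fin.png

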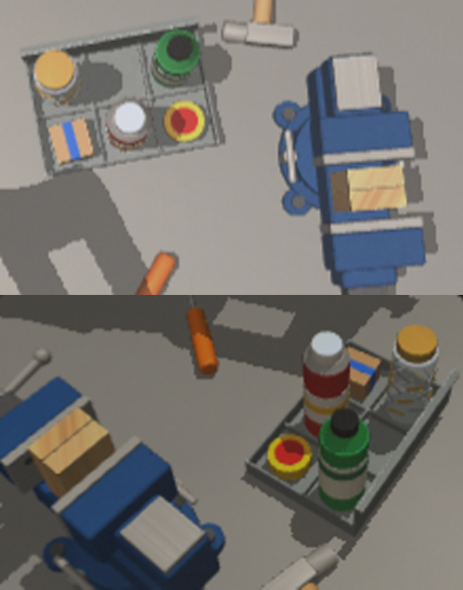

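The final views show the jar at back left, the oil bottle at back right and the spray can at front middle, all upright. The box and tin have not moved, and the block stands squarely between the jaws. The arm is clear, so I'm handing in.

```bash
python3 -c "
from bench import *
print(hand_in())"
```

```text
the job is handed in; nothing more can be done
None
```

The job is done and handed in at about 55 s of the 144 s allowed. I stood the jar, spray can and oil bottle on the mat and set the block in the vice. Then I put each container back in its own compartment.

**Block:** it measured at about (0.4996, −0.2849) with a yaw of 5.2°. The vice centre measured at about (0.498, −0.285) and 5.4°, so it is square and centred to within 2 mm. It touched down at the height expected for the bed.

**Containers:** in both last pictures all three stand upright in their original compartments. The tin and the cardboard box look undisturbed, and the gripper was open and clear of everything.

**Forces:** the wrist-force readings at the end of each move stayed below about 7 N.

**Disagreement:** the scene camera placed the vice jaws about 3–7 mm farther back (away from the robot) than the top camera did. I used the top camera, because its positions matched where the containers were actually gripped; the last top and scene pictures show the block between the jaws without touching them. No check failed.

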